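# Tap a slate blank to centre and lock the engraving carrier

## Robot

A 6-joint arm with a two-finger parallel gripper is mounted at the origin on the work surface. World frame = base frame: x ahead of the robot, y to its left, z up, the work surface at z = 0. Lengths are in mm, angles in rad, forces in N, time in s.
With the tool pointing down it reaches from about 350 to 975 mm from the base axis. Payload 7.1 kg.
Tool frame: the origin (TCP) lies midway between the tips of the shut fingers; the grasp point (between the pads) lies ctrl.grip_point_offset behind it (ctrl.grip_point_offset is the distance from the TCP to the grasp point, in mm); z points along the fingers, y is the line along which they close (so a half turn about z gives the same grasp; the last joint's range is limited). The gripper opens to 88 mm and grips with 3 to 60 N. Pads are 20 mm wide; open, the fingers measure 115 mm over their backs; the gripper's body (75 mm by 178 mm) begins 61 mm behind the grasp point.
Start: joints at [1.155, 0.423, 1.63, -0, 1.089, -0.019], TCP at [241.511, 576.435, 222.675] pointing down, gripper open.
Joint ranges: [-3, 3], [-0.9, 2.11], [0.09, 2.58], [-1.31, 4.45], [0.11, 2.69], [-2.54, 2.54]. Speed limits (rad/s): [2.39, 2.39, 3.01, 3.14, 3.14, 3.14].

## Interface

Orientations are given as a rotation vector (axis times angle).
In Python, from workcell import ctrl, get_image, close_job, finder gives the robot as it stands.
- The arm moves only by the tool servo_tool, never from a script. Its argument "deltas" is a list of rows, each a list of 2 entries, a list of its own where there are three numbers: the shift along the tool's x, y, z in mm, then the turn, a rotation vector about the tool's x, y, z in rad. A call has 1 to 5 rows; each row is the pose to reach, as a shift and turn from the pose commanded when the call began, along the tool's axes at that moment; what a row does not reach only later rows make up. A row lasts 1/12 s, in which the tool goes at most 41.7 mm and 7.16 degrees, less where a joint would pass 70% of its speed; a pose out of reach is approached as far as the arm can. A call with a gripper value outside its range is refused whole. "grip" is the closure, from -1 (fully open) to 1 (shut), so that 0 is half open, set as the call begins (left out, the last holds). The fingers move at their own pace and stop on an object; the grip force is fixed at half the most. Time passes only in rows, so rows that repeat a pose let the fingers close. It gives the time, the measured TCP pose, the force, the opening and the grip force at its end, in the units of the state.
- ctrl.get_obs(): the state, without advancing time (a new reading comes with each control period).
- get_image(name): name is "scene" or "top"; returns a dict with "frame" (420x560x3 uint8, blue, green, red), "depth" (420x560 float32, mm along the optical axis (not along the pixel's ray), 0 where there is no reading), "K" (3x3 intrinsics, pixels), "pose" (4x4, takes a point from camera to world coordinates). Camera axes: x right, y down, z forward; pixel columns grow to the right and rows downward; lengths in mm; the calibration is good to about 2 mm. A picture is of the moment at which its call begins.
- close_job(): hands the job in; it is judged then, once.
Trained networks look in a picture, given as the dict that the camera call returned (one of the last four; its "shot" number tells which), for a name from the list of things; names that differ only in an ending like _2 or _b are one class to them, and where a whole thing is asked for, a point or a joint stands for the part that bears it (a point fixed in the world has none). Each returns a list of dicts, best first, with "score" (0 to 1); they miss things now and then, are a little off and sometimes report something else, mostly with a low value. They report only what shows in the picture. A call takes as long as a camera call. They do not tell look-alikes from the thing itself.
- finder.search_frame(query, picture): "rect" ([centre column, centre row, width, height] as shares, 0 to 1, of the picture: columns of its width, rows of its height, round what is visible of it).
- finder.silhouettes(query, picture): "mask" (420x560 bool, what is visible of it) and "rect" ([centre column, centre row, width, height] as shares, 0 to 1, of the picture: columns of its width, rows of its height, round what is visible of it).
The state is a dict: "t": time; "qpos": joint angles; "qvel": joint speeds; "joint_torque": joint torques, N m; "ee_pos": TCP position; "orientation": TCP orientation; "ft_force": force on the tool from outside, world axes, zero at the start; "moment": the same for the moment, N m; "width": finger opening in mm; "grasp_force": force on a finger pad.
Only numpy, scipy, OpenCV 4.12 (cv2) and the standard library are available. Lean on these libraries where they do the work, as an engineer would, in place of code of your own. Each camera call takes 0.05 s, during which the arm holds its last target. There are 200 camera calls.

## Task

Set up the slate disc for engraving: with light taps of the fingers on its rim, alternately from the blue-dot side and the orange-dot side of the round plate (blue first, at least two taps from each), bring it to rest centred inside the printed ring, with an even gap all round. Then screw the red-levered clamp bolt clockwise until it is snug, and only after that fold its lever all the way down. Do not press on the disc from above or knock it about, and leave everything else where it stands.

Things in the scene. Friction and masses are not known exactly. Their poses are not given: they have to be found in the camera images.
- mark (a point): centre of the printed ring and crosshair, on the top face (30 mm above the table) of the fixed round aluminium plate, which does not turn. Its +y axis points to the blue dot, -y to the orange dot (dots 22 mm across, 143 mm from the centre); z up. The ring is 118 mm inside diameter, so 4 mm gap all round the centred disc
- platen: the round plate, 320 mm across, 18 mm thick; origin at the centre of its underside, axes as the mark's. Four fixed steel studs, 10 mm across and 22 mm high, stand on it at x = +-132, y = +-62 mm
- blank_center (a point): centre (half-way up, 7 mm above the plate) of the loose dark slate disc, 110 mm across, 14 mm thick, about 0.3 kg, white dot in the middle; it lies on the round plate, off the ring towards the blue dot, and slides with friction, stopping where it is left
- blank: the same slate disc; origin at the centre of its underside
- clamp_pivot (a point): pivot of the lever on the clamp bolt, on the bolt's vertical axis, 64 mm above the table. The fixed grey block below (46 x 50 mm, top 46 mm above the table) is left or right of the round plate, a like block without lever opposite. These axes are the fixed block's: z up; with the bolt snug the lever folds down towards -x
- lever_mid (a point): point on the centre line of the red lever, 40 mm from its pivot. The lever is a bar 22 mm wide (this point's y, along the pivot pin), 18 mm thick (x), reaching 62 mm from the pivot (z). It starts upright above the bolt and folds towards its own -x. To turn the bolt, grip it across its 22 mm width, fingers along y
- bolt (a joint): angle of the clamp bolt in rad, growing as it is screwed in clockwise seen from above; it stops hard at 1.60, which is snug, when the lever's x and y axes agree with those of the block. It does not sink noticeably, stays where left and needs about 0.12 N m
- lever (a joint): fold angle of the lever in rad: 0 upright, 1.50 its stop, fully folded down and about level; it stays where left and needs about 0.10 N m (2 to 3 N near its end)
- weight: bystander, to be left alone: brass cylinder, 24 mm across, 26 mm high, standing on the round plate; origin at the centre of its underside
- gauge: bystander, to be left alone: green plastic focus gauge block, 20 x 26 x 30 mm high, standing on the round plate; origin at the centre of its underside
- jar: bystander, to be left alone: small amber jar, 48 mm across, 55 mm high, standing on the base plate; origin under its centre
- bottle: bystander, to be left alone: white bottle with red cap, 60 mm across, 160 mm high; origin under its centre
- mug: bystander, to be left alone: blue mug, 76 mm across, 90 mm high; origin under its centre
- mouse: bystander, to be left alone: black computer mouse, about 80 x 64 x 34 mm high; origin at its underside
- driver: bystander, to be left alone: screwdriver lying on the table; origin at its underside
Mind the look-alikes: they are no part of the job. What is meant by the blank is not pink, and is the larger of those in its own colour.

How it is judged (in metres and radians):
On the way, in this order (a step that is already met when the one before it is completed fails the run):
1. the disc is tapped from the blue-dot side (contact force between the fingers and blank above 0.3 N and y of the grasp point in the frame of mark above 0.01 m), for 0.02 s.
2. then from the orange-dot side (contact force between the fingers and blank above 0.3 N and y of the grasp point in the frame of mark below -0.01 m), for 0.02 s.
3. again from the blue-dot side (all of step 1), for 0.02 s.
4. again from the orange-dot side (all of step 2), for 0.02 s.
5. the disc rests untouched, centred inside the ring (within 4 mm) (horizontal distance between blank_center and mark below 0.004 m and contact force between the fingers and blank below 0.05 N and linear speed of blank below 0.01 m/s), for 0.2 s.
6. the clamp bolt is screwed in until snug (value of joint bolt above 1.48 rad), for 0.1 s.
7. the lever is folded fully down (value of joint lever above 1.38 rad), for 0.1 s.
At the end, for the whole second after the job is handed in: The slate disc lies flat and still with its centre within 4 mm of the ring's centre, the clamp bolt is turned in to within 0.12 rad of its stop and the lever is folded to within 0.12 rad of its stop, nothing touched by the fingers (all of step 5 and angle between blank's own z axis and vertical below 0.05 rad and value of joint bolt above 1.48 rad and value of joint lever above 1.38 rad).
It fails at once if the disc is pressed or dragged from above instead of being tapped at its rim (contact force between the fingers and blank above 0.5 N and horizontal distance between the grasp point and blank_center below 0.045 m).
It fails at once if the disc is knocked (faster than 0.35 m/s) or tipped (linear speed of blank above 0.35 m/s or angle between blank's own z axis and vertical above 0.25 rad).
It fails at once if the lever is folded before the bolt is snug (value of joint lever above 0.6 rad and value of joint bolt below 1.4 rad).
It fails at once if a bystander is moved by more than 15 mm (distance of any of weight, gauge, jar, bottle, mug, mouse, driver from where it was at the start of the episode above 0.015 m).
It also fails if it takes over 72 s, if anything falls off the work surface, if the arm or the gripper's body presses on something with over 40 N, if the wrist force passes 120 N, or if a joint passes its speed limit or range.

## Working session

There is one attempt and no reset: what is moved stays moved. The work goes in short steps, Python scripts to look and compute and a tool call to move; the robot and the scene stay as the last step left them, time stands still between calls to the robot, and variables do not carry over. Pictures are saved under pics/ and viewed, at most 10 in all, crops included, and the job is handed in when it is done.

Besides the shell and the picture viewer there is one more tool, called after "Request:" as a command line: name --argument value ..., lists and objects as JSON in quotes. servo_tool: Moves the arm, as the interface text tells. Its arguments: {"type":"object","properties":{"deltas":{"type":"array","items":{"type":"array"}},"grip":{"type":"number"}},"required":["deltas"]}

```bash
ls; mkdir -p pics; python3 - <<'E'
from workcell import ctrl,get_image
import cv2,numpy as np
print(ctrl.get_obs(), ctrl.grip_point_offset)
for n in("top","scene"):
    p=get_image(n); cv2.imwrite(f"pics/{n}0.png",p["frame"]); np.savez(f"{n}0.npz",**{k:p[k] for k in("frame","depth","K","pose")})
    print(n,p["K"].tolist(),np.round(p["pose"],3).tolist())
E
```

```text
pics
{'t': 0.0, 'qpos': array([ 1.15499646e+00,  4.23852889e-01,  1.63069405e+00, -1.58451320e-05,
        1.08855003e+00, -1.90127383e-02]), 'qvel': array([ 0.00040325, -0.00073986, -0.00021215, -0.0013886 ,  0.00055902,
        0.00026139]), 'joint_torque': array([-9.91742090e-04, -5.44613421e+01, -2.73668468e+01,  6.44577853e-02,
        2.27123313e-02, -1.18334233e-04]), 'ee_pos': array([241.30201981, 575.94612832, 221.89256303]), 'orientation': array([-6.19118384e-01, -3.07966539e+00,  2.31188582e-03]), 'ft_force': array([ 0.24964006,  0.35691927, -0.25503524]), 'moment': array([-0.06418718,  0.01037392,  0.02851722]), 'grasp_force': 0.0, 'width': 87.78618865565173} 18.700000000000003
top [[445.4119575182303, 0.0, 282.71700855561767], [0.0, 445.4119575182303, 211.18374998417113], [0.0, 0.0, 1.0]] [[0.019, -0.984, 0.177, 300.51], [-1.0, -0.018, 0.01, 1.133], [-0.007, -0.178, -0.984, 1460.342], [0.0, 0.0, 0.0, 1.0]]
scene [[440.24256018477166, 0.0, 275.9843998385829], [0.0, 440.24256018477166, 212.1743429174539], [0.0, 0.0, 1.0]] [[0.639, 0.435, -0.635, 1230.727], [0.769, -0.354, 0.532, -601.884], [0.006, -0.828, -0.561, 710.399], [0.0, 0.0, 0.0, 1.0]]
```

View pics/top0.png

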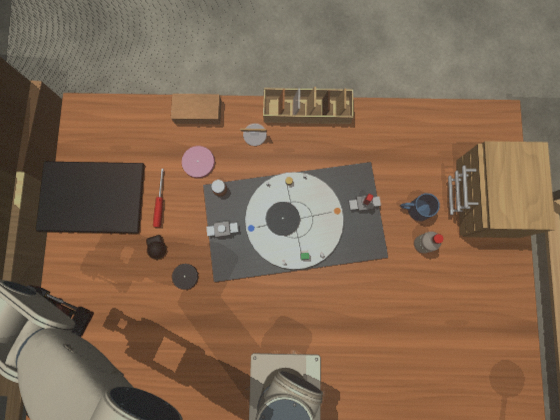

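View pics/scene0.png

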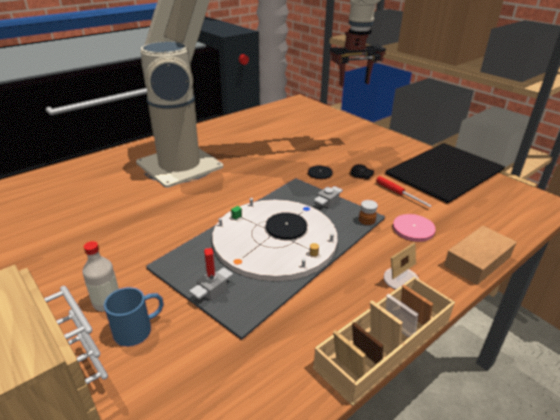

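Top view: plate at about (294,220), dark disc (283,218), blue dot (251,228), orange dot (337,211), gauge (305,256), weight (289,181), red lever (366,201). The scene view shows the same things, with the lever at (210,262).

```bash
cat > h.py <<'E'
import numpy as np,cv2
def ray(p,uv,z):
    K,T=p["K"],p["pose"]; uv=np.atleast_2d(np.asarray(uv,float))
    d=(np.linalg.inv(K)@np.c_[uv,np.ones(len(uv))].T).T@T[:3,:3].T
    o=T[:3,3]; return o+d*((z-o[2])/d[:,2])[:,None]
def proj(p,X):
    T=p["pose"]; c=(np.atleast_2d(X)-T[:3,3])@T[:3,:3]; q=c@p["K"].T; return q[:,:2]/q[:,2:]
def warp(p,c,z,half=180,s=2):
    "orthographic rectification of plane z, axes: u=-y world, v=-x world, s px/mm"
    n=2*half*s; g=(np.mgrid[0:n,0:n]+.5)/s-half
    X=np.c_[(c[0]-g[0]).ravel(),(c[1]-g[1]).ravel(),np.full(n*n,z)]
    q=proj(p,X).reshape(n,n,2).astype(np.float32)
    return cv2.remap(p["frame"],q[...,0],q[...,1],cv2.INTER_CUBIC)
def cen(p,mask,z,near=None,r=1e9):
    "centroid on plane z of the largest component near a pixel"
    n,l,s,c=cv2.connectedComponentsWithStats(mask.astype(np.uint8))
    o=[(s[i,4],i) for i in range(1,n) if near is None or np.hypot(*(c[i]-near))<r]
    if not o: return None
    a,i=max(o); return a,c[i],ray(p,c[i],z)[0]
E
python3 - <<'E'
from h import *
for n,nb,no,nd in(("top",(251,228),(337,211),(283,218)),("scene",(305,209),(238,261),(287,225))):
    p=dict(np.load(n+"0.npz")); f=p["frame"].astype(int); b,g,r=f[...,0],f[...,1],f[...,2]
    B=cen(p,(b-r>40),30,nb,6); O=cen(p,(r-b>60)&(b<190),30,no,6); D=cen(p,f.max(2)<75,44,nd,25)
    print(n,[ (x[0],x[1].round(1),x[2].round(1)) if x else None for x in (B,O,D)])
    if B and O: m=(B[2]+O[2])/2; print("mark",m.round(1),"yaw +y",np.arctan2(*(B[2]-O[2])[1::-1]),np.linalg.norm(B[2]-O[2]))
    w=warp(p,(490,-40),30,200,2) ; cv2.imwrite(f"pics/w_{n}.png",w[:,:])
a=cv2.imread("pics/w_top.png");b=cv2.imread("pics/w_scene.png");cv2.imwrite("pics/w.png",cv2.resize(np.hstack([a,b]),(800,400),interpolation=cv2.INTER_AREA))
E
```

```text
top [(np.int32(35), array([250.6, 227.8]), array([502. , 118.7,  30. ])), (np.int32(35), array([336.8, 210.4]), array([ 564.2, -160.7,   30. ])), (np.int32(1), array([291., 232.]), array([488.7, -12.4,  44. ]))]
mark [533.1 -21.   30. ] yaw +y 1.7898019779720205 286.256882976367
scene [(np.int32(24), array([306. , 208.5]), array([499. , 120.2,  30. ])), (np.int32(49), array([237.3, 261.3]), array([ 561.8, -159.9,   30. ])), (np.int32(821), array([285.8, 226.1]), array([541.3,   8.9,  44. ]))]
mark [530.4 -19.9  30. ] yaw +y 1.7912005898032766 287.04603663250066
```

View pics/w.png

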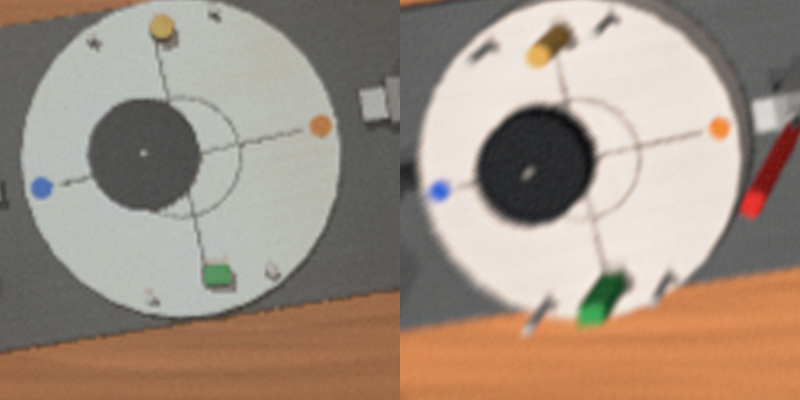

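The rectified view shows the disc up-left of the ring, the weight at about (162,30) and the gauge at about (217,275), both well clear of the tapping path. Next I measure the disc and the clamp.

```bash
cat >> h.py <<'E'
M=np.array([531.8,-20.5]); YAW=0.2195
ex=np.array([np.cos(YAW),np.sin(YAW)]); ey=np.array([-ex[1],ex[0]])
def loc(w): d=np.asarray(w)[...,:2]-M; return np.c_[d@ex,d@ey].round(1)
def markdots(p):
    f=p["frame"].astype(int); b,g,r=f[...,0],f[...,1],f[...,2]
    nb,no=proj(p,np.r_[M+143*ey,30]),proj(p,np.r_[M-143*ey,30])
    return cen(p,b-r>40,30,nb[0],8),cen(p,(r-b>60)&(b<190),30,no[0],8)
def disc(p,c):
    "disc centre (world, own camera) near c from the dark top face, rectified at z=44"
    w=cv2.cvtColor(warp(p,c,44,110,4),cv2.COLOR_BGR2GRAY); n,l,s,q=cv2.connectedComponentsWithStats((w<105).astype(np.uint8))
    i=1+np.argmax(s[1:,4]); k,_=cv2.findContours(cv2.morphologyEx((l==i).astype(np.uint8),cv2.MORPH_OPEN,np.ones((25,25))),0,1)
    k=max(k,key=cv2.contourArea); (u,v),(a,b),_=cv2.fitEllipse(cv2.convexHull(k))
    return np.array([c[0]+110-v/4,c[1]+110-u/4]),(a/4,b/4)
E
python3 - <<'E'
from h import *
from workcell import get_image,finder
for n in("top","scene"):
    p=get_image(n); x,ab=disc(p,(537,15)); print(n,"disc",x.round(1),ab,loc(x))
    f=p["frame"].astype(int); m=(f[...,2]-f[...,1]>60)&(f[...,2]-f[...,0]>60)
    v,u=np.nonzero(p["depth"]>0); d=p["depth"][v,u]
    P=(np.linalg.inv(p["K"])@(np.c_[u,v,np.ones(len(u))]*d[:,None]).T).T@p["pose"][:3,:3].T+p["pose"][:3,3]
    L=loc(P); near=(np.abs(L[:,1]+190)<75)&(np.abs(L[:,0])<70)
    R=near&m[v,u]&(P[:,2]>55)
    for z in range(55,135,10):
        s=R&(P[:,2]>=z)&(P[:,2]<z+10)
        if s.sum(): print(z,s.sum(),P[s].mean(0).round(1),L[s].mean(0).round(1))
    G=near&(P[:,2]>40)&(P[:,2]<52); print("grey",G.sum(),L[G].min(0),L[G].max(0),L[G].mean(0))
    for nm in ("clamp_pivot","lever_mid","bolt","blank","jar","mouse"):
        for o in finder.search_frame(nm,p)[:3]: print(nm,np.round([o["score"],*(np.array(o["rect"])*[560,420,560,420])],2))
p0=[dict(np.load(n+"0.npz")) for n in("top","scene")]
fr=[]
for p in p0:
    c=proj(p,np.r_[M-190*ey,70])[0].astype(int); fr.append(cv2.resize(p["frame"][c[1]-30:c[1]+30,c[0]-30:c[0]+30],(400,400),interpolation=cv2.INTER_CUBIC)); print(c)
cv2.imwrite("pics/clamp.png",np.hstack(fr))
E
```

```text
top disc [532.8  15.1] (108.17274475097656, 111.2331771850586) [[ 8.8 34.5]]
115 14 [ 593.  -249.5  123.6] [   9.8 -236.9]
125 21 [ 587.7 -248.3  127.8] [   4.9 -234.5]
grey 154 [ -17.6 -264.5] [  28.7 -185.5] [   2.94285714 -228.09805195]
bolt [  0.39 366.58 199.71  14.39  12.18]
blank [  0.79 282.41 218.74  32.2   37.51]
blank [  0.79 184.3  279.05  24.02  25.91]
blank [  0.59 197.01 160.19  32.98  29.19]
jar [  0.66 219.58 188.66  17.98  17.89]
mouse [  0.7  156.02 247.63  15.79  27.89]
scene disc [539.4  10.7] (108.43046569824219, 120.65763092041016) [[14.2 28.8]]
65 17 [ 599.3 -254.7   72. ] [  14.8 -243.3]
75 22 [ 599.3 -254.8   80.9] [  14.9 -243.3]
85 26 [ 599.5 -254.6   90.5] [  15.1 -243.3]
95 26 [ 599.4 -254.1  100.2] [  15.2 -242.7]
105 26 [ 599.3 -254.6  109.8] [  14.9 -243.2]
115 38 [ 597.2 -254.2  120.7] [  12.9 -242.3]
125 41 [ 591.  -251.   126.6] [   7.6 -237.9]
grey 294 [ -17.7 -264.1] [  31.4 -188.6] [  12.16190476 -241.42482993]
clamp_pivot [  0.61 211.34 272.41  42.28  54.01]
clamp_pivot [3.7000e-01 3.9105e+02 1.8560e+02 2.7720e+01 1.7600e+01]
clamp_pivot [1.9000e-01 1.0069e+02 2.7712e+02 3.6620e+01 6.8590e+01]
lever_mid [  0.82 207.31 263.     9.02  32.  ]
lever_mid [  0.58  99.34 277.24  36.29  70.52]
bolt [  0.57 207.42 265.57  10.58  38.68]
blank [  0.83 322.67 174.72  27.61  10.58]
blank [  0.7  414.18 227.51  43.18  23.98]
blank [  0.69 285.26 227.81  41.5   27.59]
jar [  0.94 367.98 214.62  16.13  24.78]
jar [  0.44 208.43 264.18  14.11  37.8 ]
mouse [  0.69 361.98 170.56  25.82  14.7 ]
mouse [  0.37 286.27 226.04  42.62  30.91]
[352 205]
[222 258]
```

View pics/clamp.png

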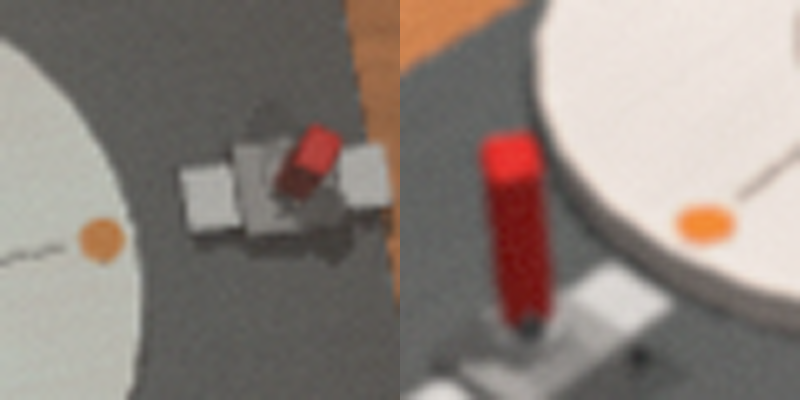

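The crop shows the upright red lever, turned about 25° to the block. Its top is near the pixel I predicted, (352,205), shifted by about (+14,-5). I'll fit its yaw and measure the disc by its white dot.

```bash
cat >> h.py <<'E'
def dot(p,c):
    "white dot of the disc: world xy on z=44"
    u,v=np.round(proj(p,np.r_[c[:2],44])[0]).astype(int); k=5
    g=cv2.cvtColor(p["frame"],cv2.COLOR_BGR2GRAY)[v-k:v+k+1,u-k:u+k+1].astype(float)
    g=np.clip(g-np.median(g)-15,0,None); V,U=np.mgrid[v-k:v+k+1,u-k:u+k+1]
    return ray(p,[(g*U).sum()/g.sum(),(g*V).sum()/g.sum()],44)[0,:2],g.max()
E
cat > lev.py <<'E'
from h import *
from scipy.optimize import minimize
S=8
def faces(p,x,y,yaw,sx,sy,z0=70,z1=126,box=None):
    c,s=np.cos(yaw),np.sin(yaw); out=[]
    P=lambda a,b,z:[x+a*c-b*s,y+a*s+b*c,z]
    a,b=sx/2,sy/2; cam=p["pose"][:3,3]
    q=[([P(a,-b,z1),P(a,b,z1),P(-a,b,z1),P(-a,-b,z1)],(0,0,1))]
    for (n,m) in ((1,0),(-1,0),(0,1),(0,-1)):
        e=[(n*a,-b),(n*a,b)] if n else [(-a,m*b),(a,m*b)]
        q.append(([P(*e[0],z0),P(*e[1],z0),P(*e[1],z1),P(*e[0],z1)],(n*c-m*s,n*s+m*c,0)))
    u0,v0,w,h=box
    for pts,n in q:
        if np.dot(cam-np.mean(pts,0),n)<=0: continue
        uv=(proj(p,pts)-[u0,v0]+.5)*S-.5; im=np.zeros((h*S,w*S),np.float32)
        cv2.fillConvexPoly(im,np.round(uv*16).astype(np.int32),1.,cv2.LINE_AA,4)
        im=cv2.GaussianBlur(im,(0,0),.5*S); out.append(cv2.resize(im,(w,h),interpolation=cv2.INTER_AREA).ravel())
    return np.array(out).T
def cost(v,p,sx,sy,box):
    A=faces(p,v[0],v[1],v[2],sx,sy,box=box); u0,v0,w,h=box
    f=p["frame"][v0:v0+h,u0:u0+w].astype(float); t=(f[...,2]-f[...,1]).ravel()
    k=np.linalg.lstsq(np.c_[A,np.ones(len(A))],t,rcond=None)[0]; return ((np.c_[A,np.ones(len(A))]@k-t)**2).mean()
E
python3 - <<'E'
from lev import *
for n in("top","scene"):
    p=dict(np.load(n+"0.npz"))
    b,o=markdots(p); m=(b[2]+o[2])[:2]/2; d,_=dot(p,(534,15.5)); d,g=dot(p,d); print(n,"dot",d.round(1),g,"mark",m.round(1),"rel local",(loc(d)-loc(m)))
    q=proj(p,[589,-250,100])[0].astype(int); box=(q[0]-14,q[1]-24,30,44)
    for sx,sy in((18,22),(22,18)):
        r=[]
        for y in np.radians(np.arange(-75,15,5)):
            a=minimize(lambda v:cost([v[0],v[1],y],p,sx,sy,box),[589,-250],method="Nelder-Mead",options=dict(maxiter=50)); r.append((a.fun,np.degrees(y),*a.x))
        r.sort(); print(n,sx,sy,np.round(r[:4],1).tolist(), "worst",round(r[-1][0],1))
E
```

```text
top dot [534.7  16.2] 61.0 mark [533.1 -21. ] rel local [[ 9.7 35.9]]
top 18 22 [[293.1, -35.0, 590.9, -248.8], [295.1, -30.0, 590.7, -248.9], [295.7, -45.0, 589.3, -250.5], [297.2, -25.0, 590.7, -248.4]] worst 306.2
top 22 18 [[280.0, -35.0, 589.8, -248.4], [280.1, -30.0, 589.9, -248.6], [281.4, -25.0, 590.1, -248.6], [283.6, -20.0, 590.1, -248.7]] worst 304.3
scene dot [531.5  18.7] 67.0 mark [538.4 -16.4] rel local [[ 0.9 35.7]]
scene 18 22 [[196.1, -30.0, 591.3, -249.2], [211.8, -25.0, 590.2, -250.4], [225.3, -35.0, 591.2, -249.2], [227.4, -20.0, 590.5, -250.8]] worst 313.5
scene 22 18 [[58.2, -30.0, 591.7, -250.0], [60.6, -25.0, 591.1, -250.5], [78.8, -20.0, 591.0, -250.8], [82.8, -35.0, 591.8, -249.8]] worst 340.7
```

Disc offset in the mark frame is about (9.6, 36.5) mm and lever yaw is about -28°, measured along its width. I'll move to the blue side with the fingers shut.

```bash
cat > go.py <<'E'
import sys,numpy as np
from scipy.spatial.transform import Rotation as R
from workcell import ctrl
o=ctrl.get_obs(); T=R.from_rotvec(o["orientation"]); p=o["ee_pos"]
M=T.as_matrix(); print("t",round(o["t"],2),"pos",p.round(1),"yaw",np.degrees(np.arctan2(M[1,0],M[0,0])).round(1),"F",o["ft_force"].round(1),"mom",o["moment"].round(2),"w",round(o["width"],1),"q",o["qpos"].round(2))
def D(x,y,z,yaw):
    a=np.radians(yaw); G=R.from_matrix([[np.cos(a),np.sin(a),0],[np.sin(a),-np.cos(a),0],[0,0,-1]])
    return (M.T@(np.array([x,y,z])-p)).round(1).tolist(),(T.inv()*G).as_rotvec().round(3).tolist()
v=list(map(float,sys.argv[1:]))
for i in range(0,len(v),4): print(D(*v[i:i+4]))
E
python3 go.py 533 105 110 90
```

```text
t 0.8 pos [241.5 576.5 222.7] yaw 157.3 F [0.3 0.1 0.3] mom [-0.   -0.05 -0.05] w 87.8 q [ 1.16  0.42  1.63  0.    1.09 -0.02]
([-451.0, -322.2, 112.7], [0.0, -0.0, 1.174])
```

Request:
servo_tool --deltas '[[[-30,-21.5,7.5],[0,0,0.08]],[[-60,-43,15],[0,0,0.16]],[[-90,-64.5,22.5],[0,0,0.24]],[[-120,-86,30],[0,0,0.32]],[[-150,-107,37],[0,0,0.4]]]' --grip 1

```text
t: 1.22
ee_pos: [339.0, 418.3, 185.4]
orientation: [1.224, 2.893, 0.0]
ft_force: [1.4, -0.2, -0.6]
width: 57.9
grasp_force: 0.0
```

```bash
python3 go.py 533 105 110 90
```

```text
t 1.22 pos [339.  418.3 185.4] yaw 134.2 F [ 1.4 -0.2 -0.6] mom [-0.06  0.05  0.01] w 57.9 q [ 0.87  0.35  1.85 -0.    0.94  0.1 ]
([-359.9, -79.1, 75.4], [0.0, -0.0, 0.771])
```

Request:
servo_tool --deltas '[[[-36,-8,7.5],[0,0,0.08]],[[-72,-16,15],[0,0,0.16]],[[-108,-24,22.5],[0,0,0.24]],[[-144,-32,30],[0,0,0.32]],[[-180,-40,38],[0,0,0.4]]]'

```text
t: 1.63
ee_pos: [436.6, 261.6, 147.7]
orientation: [1.774, 2.592, 0.001]
ft_force: [-0.0, -0.3, -0.2]
width: 24.4
grasp_force: 0.0
```

```bash
python3 go.py 533 105 90 90
```

```text
t 1.63 pos [436.6 261.6 147.7] yaw 111.2 F [-0.  -0.3 -0.2] mom [-0.08 -0.02  0.  ] w 24.4 q [0.52 0.36 1.94 0.   0.84 0.15]
([-180.9, 33.2, 57.7], [0.001, -0.0, 0.37])
```

Request:
servo_tool --deltas '[[[-36,6.6,11],[0,0,0.08]],[[-72,13,22],[0,0,0.16]],[[-108,20,33],[0,0,0.24]],[[-144,26.5,45],[0,0,0.32]],[[-181,33,57.5],[0,0,0.37]]]'

```text
t: 2.05
ee_pos: [533.6, 105.1, 89.9]
orientation: [2.221, 2.221, 0.001]
ft_force: [-0.2, -0.4, 0.1]
width: 0.5
grasp_force: 0.0
```

```bash
python3 go.py 533 105 36 90
```

```text
t 2.05 pos [533.6 105.1  89.9] yaw 90.0 F [-0.2 -0.4  0.1] mom [-0.07  0.04 -0.05] w 0.5 q [0.17 0.5  1.89 0.   0.75 0.17]
([-0.1, -0.7, 53.9], [0.001, -0.0, -0.0])
```

Request:
servo_tool --deltas '[[[0,-0.5,25],[0,0,0]],[[0,-0.5,50],[0,0,0]],[[-2,-0.5,54],[0,0,0]],[[-7,-0.5,54],[0,0,0]],[[-12,-0.5,54],[0,0,0]]]'

```text
t: 2.47
ee_pos: [532.3, 94.7, 36.7]
orientation: [2.216, 2.227, -0.0]
ft_force: [0.6, -0.3, 0.5]
width: 0.4
grasp_force: 0.0
```

Request:
servo_tool --deltas '[[[-3,0,0],[0,0,0]],[[-6,0,0],[0,0,0]],[[-9,0,0],[0,0,0]],[[-13,0,0],[0,0,0]],[[-17,0,0],[0,0,0]]]'

```text
t: 2.88
ee_pos: [532.9, 77.9, 37.0]
orientation: [2.216, 2.225, 0.003]
ft_force: [0.8, 3.4, 2.4]
width: 0.3
grasp_force: 1.7
```

Request:
servo_tool --deltas '[[[-5,0,0],[0,0,0]],[[-11,0,0],[0,0,0]],[[-17,0,0],[0,0,0]],[[-22,0,0],[0,0,0]],[[-25,0,0],[0,0,0]]]'

```text
t: 3.3
ee_pos: [532.2, 51.9, 36.2]
orientation: [-2.218, -2.225, 0.0]
ft_force: [-0.3, 3.0, 3.1]
width: 0.4
grasp_force: 1.6
```

Request:
servo_tool --deltas '[[[-4,0,0],[0,0,0]],[[-8,0,0],[0,0,0]],[[-12,0,0],[0,0,0]],[[-14,0,0],[0,0,0]],[[-14,0,0],[0,0,0]]]'

```text
t: 3.72
ee_pos: [532.2, 38.0, 36.0]
orientation: [2.217, 2.226, -0.001]
ft_force: [0.3, 0.1, 0.5]
width: 0.7
grasp_force: 0.0
```

Request:
servo_tool --deltas '[[[15,0,0],[0,0,0]],[[35,0,-20],[0,0,0]],[[60,0,-50],[0,0,0]],[[85,0,-70],[0,0,0]],[[110,0,-70],[0,0,0]]]'

```text
t: 4.13
ee_pos: [534.0, 149.8, 109.7]
orientation: [2.215, 2.223, 0.007]
ft_force: [1.2, 0.3, -0.7]
width: -0.0
grasp_force: 0.0
```

```bash
cat > see.py <<'E'
import sys; from h import *
from workcell import get_image
c=np.array([float(sys.argv[1]),float(sys.argv[2])])
for n in("top","scene"):
    p=get_image(n); q=c
    for i in range(3): q,g=dot(p,q)
    m={"top":(533.1,-21),"scene":(530.4,-19.9)}[n]; print(n,q.round(1),g,"local",loc(q)-loc(m), "ellipse",[a for a in disc(p,q)])
    if len(sys.argv)>3: cv2.imwrite(f"pics/{sys.argv[3]}_{n}.png",cv2.resize(warp(p,m,30,90,4),(400,400),interpolation=cv2.INTER_AREA))
E
python3 see.py 533 -27 a; python3 go.py; cd pics; python3 -c "
import cv2,numpy as np;cv2.imwrite('a.png',np.hstack([cv2.imread('a_top.png'),cv2.imread('a_scene.png')]))"
```

```text
top [533.7 -29.3] 52.0 local [[-1.3 -8.2]] ellipse [array([524.74157963,  22.63635469]), (137.64712524414062, 220.944091796875)]
scene [530.8 -28.3] 103.0 local [[-1.5 -8.3]] ellipse [array([536.4149133 , -31.57827812]), (106.60447692871094, 133.91941833496094)]
t 4.23 pos [532.5 151.2 107.2] yaw 90.4 F [ 0.  -0.1  0.5] mom [-0.08  0.03  0.01] w 0.6 q [ 0.26  0.48  1.86 -0.    0.79  0.25]
```

View pics/a.png

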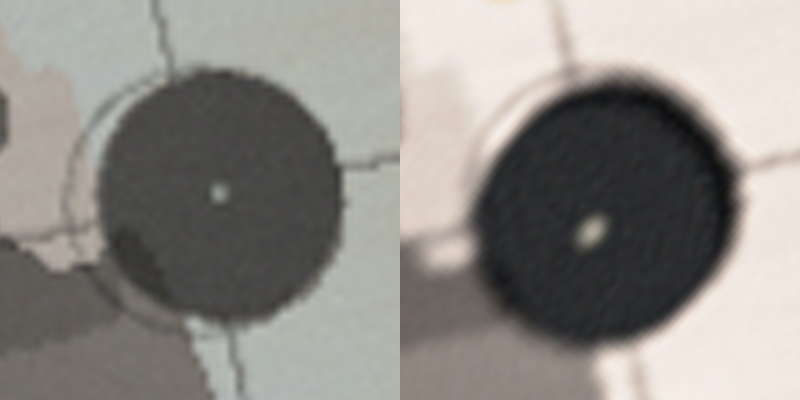

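The disc now sits about 8 mm past centre towards orange, dot at (219,192) in the crop and the ring showing on the left. Next comes the tap from the orange side.

```bash
python3 go.py 542 -113.5 100 96.5
```

```text
t 4.23 pos [532.5 151.2 107.2] yaw 90.4 F [ 0.  -0.1  0.5] mom [-0.08  0.03  0.01] w 0.6 q [ 0.26  0.48  1.86 -0.    0.79  0.25]
([-264.7, 7.6, 7.1], [0.002, -0.0, -0.106])
```

Request:
servo_tool --deltas '[[[-40,1,1],[0,0,0]],[[-80,2,2],[0,0,0]],[[-120,3,3],[0,0,0]],[[-160,5,5],[0,0,0]],[[-200,6,7],[0,0,0]]]'

```text
t: 4.65
ee_pos: [537.4, -53.8, 98.3]
orientation: [-2.216, -2.226, 0.003]
ft_force: [1.5, -0.6, -0.3]
width: 0.1
grasp_force: 0.0
```

Request:
servo_tool --deltas '[[[-40,1,0],[0,0,-0.05]],[[-65,2,0],[0,0,-0.106]],[[-65,2,0],[0,0,-0.106]]]'

```text
t: 4.9
ee_pos: [540.1, -121.4, 98.4]
orientation: [-2.098, -2.338, 0.002]
ft_force: [-0.5, -0.2, 0.7]
width: 0.7
grasp_force: 0.0
```

```bash
python3 go.py 542 -113.5 36 96.5
```

```text
t 4.9 pos [ 540.1 -121.4   98.4] yaw 96.2 F [-0.5 -0.2  0.7] mom [ 0.03  0.05 -0.  ] w 0.7 q [-0.24  0.5   1.87 -0.    0.78 -0.35]
([7.7, 2.9, 62.4], [-0.001, 0.001, -0.005])
```

Request:
servo_tool --deltas '[[[0,3,30],[0,0,0]],[[0,3,58],[0,0,0]],[[4,3,62],[0,0,0]],[[11,3,62],[0,0,0]],[[17,3,62],[0,0,0]]]'

```text
t: 5.32
ee_pos: [541.4, -98.3, 37.2]
orientation: [-2.095, -2.339, 0.001]
ft_force: [0.2, 0.0, 0.8]
width: 0.3
grasp_force: 0.0
```

Request:
servo_tool --deltas '[[[5,0,0],[0,0,0]],[[9,0,0],[0,0,0]],[[13,0,0],[0,0,0]],[[16,0,0],[0,0,0]],[[18,0,0],[0,0,0]]]'

```text
t: 5.73
ee_pos: [541.0, -81.1, 38.2]
orientation: [2.094, 2.339, 0.001]
ft_force: [0.6, -3.0, 2.2]
width: 0.3
grasp_force: 1.6
```

```bash
python3 go.py 538.1 -80.7 36 96.5
```

```text
t 5.73 pos [541.  -81.1  38.2] yaw 96.3 F [ 0.6 -3.   2.2] mom [-0.56 -0.01 -0.02] w 0.3 q [-0.17  0.59  1.9  -0.    0.65 -0.28]
([0.7, -2.8, 2.1], [0.002, 0.001, -0.003])
```

Request:
servo_tool --deltas '[[[0,0,0],[0,0,0]],[[-12,0,0],[0,0,0]],[[-25,0,-20],[0,0,0]],[[-35,0,-55],[0,0,0]],[[-50,0,-70],[0,0,0]]]'

```text
t: 6.15
ee_pos: [546.3, -131.9, 109.5]
orientation: [2.095, 2.34, 0.001]
ft_force: [0.3, -0.2, 0.5]
width: 0.6
grasp_force: 0.0
```

```bash
python3 see.py 531 -16; python3 go.py
```

```text
top [532.3 -16.5] 51.0 local [[0.2 4.6]] ellipse [array([528.26511321, -19.62135357]), (110.72835540771484, 122.14802551269531)]
scene [530.2 -14.8] 88.0 local [[0.9 5. ]] ellipse [array([538.00046887, -21.75650608]), (110.39984893798828, 120.82351684570312)]
t 6.25 pos [ 547.8 -133.6  109.9] yaw 96.2 F [ 0.2 -0.3 -0. ] mom [-0.06 -0.01 -0.  ] w 0.5 q [-0.26  0.49  1.84 -0.    0.8  -0.37]
```

```bash
python3 go.py 517 68 100 99.7
```

```text
t 6.25 pos [ 547.8 -133.6  109.9] yaw 96.2 F [ 0.2 -0.3 -0. ] mom [-0.06 -0.01 -0.  ] w 0.5 q [-0.26  0.49  1.84 -0.    0.8  -0.37]
([203.7, -9.0, 9.5], [0.005, 0.002, -0.061])
```

Going slightly beyond, to 210.

Request:
servo_tool --deltas '[[[40,-2,2],[0,0,0]],[[80,-4,4],[0,0,-0.02]],[[120,-6,6],[0,0,-0.04]],[[160,-8,8],[0,0,-0.06]],[[200,-9,9],[0,0,-0.06]]]'

```text
t: 6.67
ee_pos: [512.7, 68.2, 96.6]
orientation: [-2.023, -2.4, 0.003]
ft_force: [0.3, 0.6, -0.9]
width: 0.5
grasp_force: 0.0
```

Request:
servo_tool --deltas '[[[8,0,0],[0,0,0]],[[8,0,0],[0,0,0]]]'

```text
t: 6.83
ee_pos: [511.8, 76.8, 97.0]
orientation: [-2.019, -2.404, 0.003]
ft_force: [-0.3, -1.0, 0.0]
width: 0.4
grasp_force: 0.0
```

```bash
python3 go.py 517 68 36 99.7 521.8 39.7 36 99.7
```

```text
t 6.83 pos [511.8  76.8  97. ] yaw 100.0 F [-0.3 -1.   0. ] mom [-0.11  0.04 -0.03] w 0.4 q [ 0.13  0.46  1.94  0.    0.74 -0.05]
([-9.6, 3.7, 61.0], [-0.002, -0.0, 0.005])
([-38.3, 3.5, 61.0], [-0.002, -0.0, 0.005])
```

Request:
servo_tool --deltas '[[[0,3.5,30],[0,0,0]],[[0,3.5,58],[0,0,0]],[[-4,3.5,60],[0,0,0]],[[-11,3.5,60],[0,0,0]],[[-17,3.5,60],[0,0,0]]]'

```text
t: 7.25
ee_pos: [519.8, 57.0, 38.4]
orientation: [-2.026, -2.401, 0.001]
ft_force: [0.2, 0.7, 0.3]
width: 0.7
grasp_force: 0.0
```

Request:
servo_tool --deltas '[[[-5,0,0],[0,0,0]],[[-10,0,0],[0,0,0]],[[-15,0,0],[0,0,0]],[[-18,0,0],[0,0,0]],[[-21,0,0],[0,0,0]]]'

```text
t: 7.67
ee_pos: [523.8, 37.8, 39.0]
orientation: [2.025, 2.401, 0.002]
ft_force: [-0.5, 4.3, 2.7]
width: 0.3
grasp_force: 1.7
```

Request:
servo_tool --deltas '[[[0,0,0],[0,0,0]],[[12,0,0],[0,0,0]],[[25,0,-20],[0,0,0]],[[45,0,-55],[0,0,0]],[[70,0,-70],[0,0,0]]]'

```text
t: 8.08
ee_pos: [512.0, 107.9, 110.4]
orientation: [2.025, 2.4, 0.002]
ft_force: [1.9, -0.9, 1.1]
width: 0.5
grasp_force: 0.0
```

```bash
python3 see.py 533 -25; python3 go.py
```

```text
top [535.5 -29.1] 60.0 local [[ 0.6 -8.4]] ellipse [array([531.86666377, -29.7564419 ]), (107.767822265625, 116.51094055175781)]
scene [532.1 -27.6] 79.0 local [[-0.1 -7.8]] ellipse [array([535.62398106, -30.01885129]), (108.81822967529297, 137.61973571777344)]
t 8.18 pos [512.6 110.2 110.7] yaw 99.9 F [ 0.3 -0.8  0.1] mom [-0.05  0.1  -0.04] w 0.3 q [0.19 0.44 1.93 0.   0.77 0.02]
```

```bash
python3 go.py 553.6 -114.1 100 103
```

```text
t 8.18 pos [512.6 110.2 110.7] yaw 99.9 F [ 0.3 -0.8  0.1] mom [-0.05  0.1  -0.04] w 0.3 q [0.19 0.44 1.93 0.   0.77 0.02]
([-228.0, 1.7, 10.7], [0.005, -0.0, -0.054])
```

Request:
servo_tool --deltas '[[[-40,0,2],[0,0,0]],[[-80,0,4],[0,0,0]],[[-120,0,6],[0,0,0]],[[-160,1,8],[0,0,-0.02]],[[-200,1,10],[0,0,-0.05]]]'

```text
t: 8.6
ee_pos: [545.6, -91.5, 97.1]
orientation: [-1.961, -2.453, 0.001]
ft_force: [0.7, 0.3, 0.5]
width: 0.4
grasp_force: 0.0
```

Request:
servo_tool --deltas '[[[-28,0,0],[0,0,0]],[[-28,0,0],[0,0,0]],[[-28,0,0],[0,0,0]]]'

```text
t: 8.85
ee_pos: [551.6, -118.5, 97.0]
orientation: [-1.967, -2.448, 0.001]
ft_force: [0.3, 0.6, -0.2]
width: 0.5
grasp_force: 0.0
```

```bash
python3 go.py 546.6 -84.4 36 103
```

```text
t 8.85 pos [ 551.6 -118.5   97. ] yaw 102.4 F [ 0.3  0.6 -0.2] mom [-0.02  0.06  0.  ] w 0.5 q [-0.23  0.51  1.84 -0.    0.79 -0.45]
([34.3, 2.6, 61.0], [-0.002, -0.001, -0.01])
```

Request:
servo_tool --deltas '[[[0,3,30],[0,0,-0.01]],[[0,3,58],[0,0,-0.01]],[[4,3,60],[0,0,-0.01]],[[11,3,60],[0,0,-0.01]],[[17,3,60],[0,0,-0.01]]]'

```text
t: 9.27
ee_pos: [551.0, -98.5, 38.5]
orientation: [-1.95, -2.462, 0.001]
ft_force: [0.4, 0.1, 0.8]
width: 0.5
grasp_force: 0.0
```

Request:
servo_tool --deltas '[[[4,0,0],[0,0,0]],[[8,0,0],[0,0,0]],[[12,0,0],[0,0,0]],[[14,0,0],[0,0,0]],[[16,0,0],[0,0,0]]]'

```text
t: 9.68
ee_pos: [548.9, -84.6, 39.2]
orientation: [1.95, 2.46, 0.001]
ft_force: [1.1, -2.2, 2.8]
width: 0.3
grasp_force: 1.6
```

```bash
python3 go.py 546.6 -84.4 36 103
```

```text
t 9.68 pos [548.9 -84.6  39.2] yaw 103.2 F [ 1.1 -2.2  2.8] mom [-0.58 -0.07  0.  ] w 0.3 q [-0.17  0.6   1.88 -0.    0.66 -0.4 ]
([0.8, -2.2, 3.2], [0.002, 0.001, 0.003])
```

Request:
servo_tool --deltas '[[[0,0,0],[0,0,0]],[[-12,0,0],[0,0,0]],[[-25,0,-20],[0,0,0]],[[-35,0,-55],[0,0,0]],[[-50,0,-80],[0,0,0]]]'

```text
t: 10.1
ee_pos: [558.7, -133.8, 119.1]
orientation: [-1.951, -2.46, 0.001]
ft_force: [0.5, -0.1, 0.5]
width: 0.4
grasp_force: 0.0
```

```bash
python3 see.py 532 -20.5 b; python3 go.py;cd pics; python3 -c "
import cv2,numpy as np;cv2.imwrite('b.png',np.hstack([cv2.imread('b_top.png'),cv2.imread('b_scene.png')]))"
```

```text
top [532.9 -21.7] 54.0 local [[-0.3 -0.6]] ellipse [array([531.82362388, -23.22957062]), (111.78910064697266, 116.25276184082031)]
scene [530.7 -20.2] 62.0 local [[ 0.2 -0.4]] ellipse [array([538.49959916, -27.88373109]), (110.43606567382812, 123.2303695678711)]
t 10.2 pos [ 562.4 -136.2  122.1] yaw 103.1 F [0.7 1.3 0.5] mom [-0.08  0.01 -0.01] w 0.9 q [-0.26  0.49  1.81 -0.    0.84 -0.49]
```

View pics/b.png

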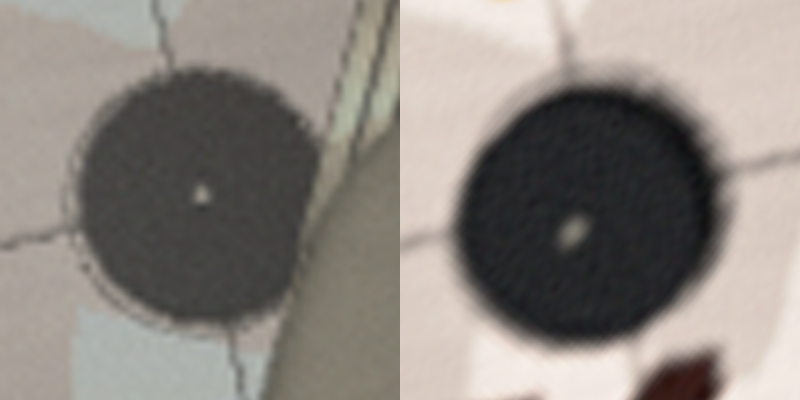

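The crop shows the disc centred, dot at (200,194), with an even thin gap where the ring is visible. Next I grip the lever.

Request:
servo_tool --deltas '[[[0,0,-30],[0,0,0.08]],[[-10,0,-55],[0,0,0.18]],[[-10,0,-55],[0,0,0.29]],[[-10,0,-55],[0,0,0.4]],[[-10,0,-55],[0,0,0.5]]]' --grip -0.3

```text
t: 10.62
ee_pos: [560.9, -143.3, 172.5]
orientation: [-2.505, -1.894, 0.001]
ft_force: [-0.3, -0.6, 0.1]
width: 30.7
grasp_force: 0.0
```

```bash
python3 go.py 590.7 -249.4 165 62
```

```text
t 10.62 pos [ 560.9 -143.3  172.5] yaw 74.2 F [-0.3 -0.6  0.1] mom [-0.03  0.11  0.03] w 30.7 q [-0.27  0.42  1.77  0.    0.95  0.01]
([-94.0, 57.6, 7.4], [-0.001, -0.0, 0.213])
```

Request:
servo_tool --deltas '[[[-30,19,2],[0,0,0.1]],[[-60,38,4],[0,0,0.2]],[[-94,57.5,7],[0,0,0.21]],[[-94,57.5,7],[0,0,0.21]],[[-94,57.5,7],[0,0,0.21]]]' --grip -0.3

```text
t: 11.03
ee_pos: [591.0, -250.5, 164.3]
orientation: [-2.686, -1.625, 0.002]
ft_force: [-0.2, 1.0, -0.2]
width: 56.6
grasp_force: 0.0
```

```bash
python3 go.py 590.7 -249.4 88 62 590.7 -249.4 88 62
```

```text
t 11.03 pos [ 591.  -250.5  164.3] yaw 62.3 F [-0.2  1.  -0.2] mom [-0.09  0.14 -0.01] w 56.6 q [-0.42  0.52  1.63  0.    1.    0.06]
([0.8, -0.6, 76.3], [-0.003, -0.0, 0.006])
([0.8, -0.6, 76.3], [-0.003, -0.0, 0.006])
```

Request:
servo_tool --deltas '[[[0.5,0,20],[0,0,0]],[[0.5,0,40],[0,0,0]],[[0.5,0,60],[0,0,0]],[[0.5,0,76],[0,0,0]],[[0.5,0,76],[0,0,0]]]'

```text
t: 11.45
ee_pos: [588.9, -246.0, 86.1]
orientation: [-2.679, -1.628, 0.007]
ft_force: [-1.0, 0.0, -0.9]
width: 57.2
grasp_force: 0.0
```

Request:
servo_tool --deltas '[[[0,0,0],[0,0,0]],[[0,0,0],[0,0,0]],[[0,0,0],[0,0,0]],[[0,0,0],[0,0,0]],[[0,0,0],[0,0,0]]]' --grip 1

```text
t: 11.87
ee_pos: [592.6, -248.6, 91.2]
orientation: [2.685, 1.629, 0.001]
ft_force: [0.0, 0.3, 0.3]
width: 27.2
grasp_force: 0.0
```

```bash
python3 go.py
```

```text
t 11.87 pos [ 592.6 -248.6   91.2] yaw 62.5 F [0.  0.3 0.3] mom [-0.06  0.07  0.06] w 27.2 q [-0.42  0.61  1.66  0.    0.86  0.06]
```

Request:
servo_tool --deltas '[[[0,0,0],[0,0,0]],[[0,0,0],[0,0,0]],[[0,0,0],[0,0,0]],[[0,0,0],[0,0,0]]]'

```text
t: 12.2
ee_pos: [591.2, -247.9, 91.0]
orientation: [-2.684, -1.629, 0.002]
ft_force: [-4.1, 3.5, 7.7]
width: 22.2
grasp_force: 30.0
```

```bash
python3 go.py
```

```text
t 12.2 pos [ 591.2 -247.9   91. ] yaw 62.5 F [-4.1  3.5  7.7] mom [0.51 0.91 0.06] w 22.2 q [-0.42  0.61  1.67  0.    0.87  0.06]
```

Request:
servo_tool --deltas '[[[0,-0.5,0],[0,0,0.11]],[[0,-0.5,0],[0,0,0.22]],[[0,-0.5,0],[0,0,0.33]],[[0,-0.5,0],[0,0,0.44]],[[0,-0.5,0],[0,0,0.55]]]'

```text
t: 12.62
ee_pos: [591.5, -248.2, 91.0]
orientation: [3.029, 0.831, -0.0]
ft_force: [-3.0, 1.0, 4.5]
width: 22.4
grasp_force: 30.0
```

```bash
python3 go.py
```

```text
t 12.62 pos [ 591.5 -248.2   91. ] yaw 30.7 F [-3.   1.   4.5] mom [0.05 0.6  0.16] w 22.4 q [-0.42  0.61  1.67 -0.    0.87  0.62]
```

Request:
servo_tool --deltas '[[[0,0,0],[0,0,0.1]],[[0,0,0],[0,0,0.2]],[[0,0,0],[0,0,0.3]],[[0,0,0],[0,0,0.36]],[[0,0,0],[0,0,0.36]]]'

```text
t: 13.03
ee_pos: [591.6, -248.6, 91.0]
orientation: [3.128, 0.28, 0.0]
ft_force: [-3.7, -0.7, 5.0]
width: 22.4
grasp_force: 30.0
```

Request:
servo_tool --deltas '[[[0,0,0],[0,0,0.04]],[[0,0,0],[0,0,0.08]],[[0,0,0],[0,0,0.12]]]'

```text
t: 13.28
ee_pos: [591.6, -248.7, 91.0]
orientation: [3.139, 0.099, -0.0]
ft_force: [-2.5, -1.6, 6.5]
width: 21.9
grasp_force: 30.1
```

```bash
python3 go.py
```

```text
t 13.28 pos [ 591.6 -248.7   91. ] yaw 3.6 F [-2.5 -1.6  6.5] mom [-0.17  0.64  0.94] w 21.9 q [-0.42  0.61  1.67 -0.    0.87  1.09]
```

The moment jumped from 0.16 to 0.94 N m, so the bolt is snug at its stop. I'll release and try the fold direction gently.

Request:
servo_tool --deltas '[[[0,0,0],[0,0,-0.03]],[[0,0,0],[0,0,-0.04]],[[0,0,0],[0,0,-0.04]],[[0,0,0],[0,0,-0.04]],[[0,0,0],[0,0,-0.04]]]' --grip -0.2

```text
t: 13.7
ee_pos: [591.7, -248.1, 90.1]
orientation: [-3.138, -0.158, 0.0]
ft_force: [0.5, 0.0, -0.1]
width: 51.1
grasp_force: 0.0
```

Request:
servo_tool --deltas '[[[0,0,-15],[0,0,0]],[[0,0,-40],[0,0,0]],[[-10,0,-60],[0,0,0]],[[-30,0,-60],[0,0,0]],[[-40,0,-60],[0,0,0]]]'

```text
t: 14.12
ee_pos: [551.1, -252.4, 151.3]
orientation: [3.137, 0.158, 0.002]
ft_force: [0.3, 1.9, -0.7]
width: 52.5
grasp_force: 0.0
```

Request:
servo_tool --deltas '[[[0,0,0],[0,0,0]],[[0,0,0],[0,0,0]],[[0,0,0],[0,0,0]],[[0,0,0],[0,0,0]],[[0,0,0],[0,0,0]]]' --grip 1

```text
t: 14.53
ee_pos: [552.3, -252.1, 149.6]
orientation: [-3.137, -0.159, 0.001]
ft_force: [0.8, 0.4, -0.5]
width: 22.7
grasp_force: 0.0
```

```bash
python3 go.py; python3 - <<'E'
from lev import *
from workcell import get_image
from scipy.optimize import minimize
fr=[]
for n in("top","scene"):
    p=get_image(n); c=proj(p,[591,-249,80])[0].astype(int); fr.append(cv2.resize(p["frame"][c[1]-30:c[1]+30,c[0]-30:c[0]+30],(400,400),interpolation=cv2.INTER_CUBIC))
cv2.imwrite("pics/c.png",np.hstack(fr))
E
```

```text
t 14.53 pos [ 552.3 -252.1  149.6] yaw 5.8 F [ 0.8  0.4 -0.5] mom [0.04 0.13 0.01] w 22.7 q [-0.45  0.49  1.72  0.    0.93  1.02]
```

View pics/c.png

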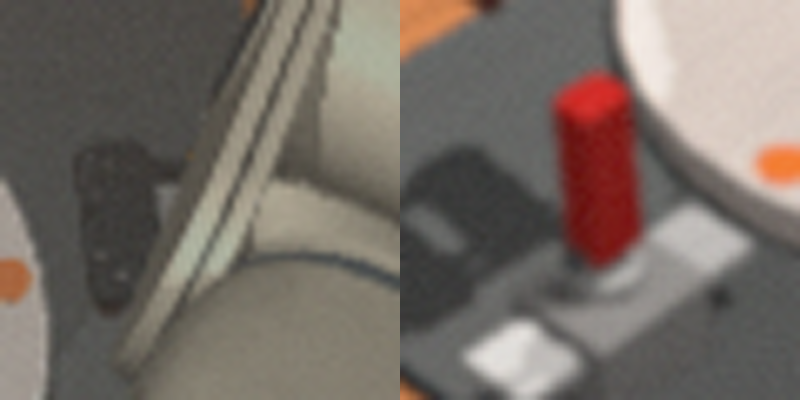

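The lever is upright (scene crop (597,165)) and now square with the block. I'll probe the fold with a push towards +x.

Request:
servo_tool --deltas '[[[0,-3,15],[0,0,0]],[[0,-3,30],[0,0,0]],[[0,-3,42],[0,0,0]],[[8,-3,42],[0,0,0]],[[14,-3,42],[0,0,0]]]'

```text
t: 15.05
ee_pos: [565.9, -247.7, 107.6]
orientation: [-3.137, -0.158, 0.002]
ft_force: [0.2, -0.1, -0.6]
width: 0.5
grasp_force: 0.0
```

Request:
servo_tool --deltas '[[[3,0,0],[0,0,0]],[[6,0,0],[0,0,0]],[[9,0,0],[0,0,0]],[[11,0,0],[0,0,0]]]'

```text
t: 15.38
ee_pos: [571.8, -247.0, 108.6]
orientation: [-3.136, -0.161, 0.017]
ft_force: [-25.4, -5.7, 16.1]
width: 0.5
grasp_force: 12.9
```

```bash
python3 go.py
```

```text
t 15.38 pos [ 571.8 -247.   108.6] yaw 5.9 F [-25.4  -5.7  16.1] mom [-0.86  4.39  0.15] w 0.5 q [-0.42  0.57  1.7  -0.01  0.89  1.05]
```

Hard stop, so it folds the other way, towards the robot. I'll back off and go round to the far side.

Request:
servo_tool --deltas '[[[-14,0,0],[0,0,0]],[[-18,0,-20],[0,0,0]],[[-18,0,-45],[0,0,0]],[[15,0,-45],[0,0,0]],[[48,0,-45],[0,0,0]]]'

```text
t: 15.8
ee_pos: [625.8, -242.8, 156.7]
orientation: [3.136, 0.156, 0.007]
ft_force: [0.1, -0.2, 0.4]
width: 0.5
grasp_force: 0.0
```

Request:
servo_tool --deltas '[[[4,0,0],[0,0,0]],[[4,0,20],[0,0,0]],[[4,0,43],[0,0,0]],[[4,0,43],[0,0,0]]]'

```text
t: 16.13
ee_pos: [625.9, -240.4, 106.7]
orientation: [-3.135, -0.159, 0.009]
ft_force: [-1.5, 1.3, -0.3]
width: 0.1
grasp_force: 0.0
```

```bash
python3 go.py 591 -249 108 7
```

```text
t 16.13 pos [ 625.9 -240.4  106.7] yaw 5.8 F [-1.5  1.3 -0.3] mom [0.01 0.22 0.05] w 0.1 q [-0.38  0.63  1.59 -0.    0.94  1.09]
([-35.6, 5.1, -1.2], [-0.003, 0.005, -0.021])
```

Request:
servo_tool --deltas '[[[-10,5,-2],[0,0,0]],[[-17,5,-2],[0,0,0]],[[-25,5,-3],[0,0,0]],[[-33,5,-3],[0,0,0]],[[-40,5,-1],[0,0,0]]]'

```text
t: 16.55
ee_pos: [589.0, -251.3, 113.1]
orientation: [3.136, 0.158, 0.005]
ft_force: [1.4, -0.7, 2.1]
width: 0.7
grasp_force: 1.3
```

```bash
python3 go.py 586.3 -249.5 107.5 6
```

```text
t 16.55 pos [ 589.  -251.3  113.1] yaw 5.8 F [ 1.4 -0.7  2.1] mom [-0.16 -0.08  0.05] w 0.7 q [-0.42  0.58  1.66 -0.    0.9   1.05]
([-2.6, -2.1, 5.6], [0.002, -0.003, -0.004])
```

Request:
servo_tool --deltas '[[[-9,-1,6],[0,0,0]],[[-16,-1,12],[0,0,0]],[[-22,-1,18],[0,0,0]],[[-27,-1,25],[0,0,0]],[[-30,-1,32],[0,0,0]]]'

```text
t: 16.97
ee_pos: [557.9, -252.5, 78.2]
orientation: [-3.137, -0.158, 0.001]
ft_force: [0.7, -1.6, 3.4]
width: 0.2
grasp_force: 1.2
```

Request:
servo_tool --deltas '[[[-1,0,3],[0,0,0]],[[-2,0,5],[0,0,0]],[[-2,0,6],[0,0,0]],[[-2,0,6],[0,0,0]]]'

```text
t: 17.3
ee_pos: [556.9, -252.7, 74.6]
orientation: [-3.137, -0.158, 0.001]
ft_force: [-6.0, 1.7, 22.3]
width: 1.0
grasp_force: 10.9
```

```bash
python3 go.py
```

```text
t 17.3 pos [ 556.9 -252.7   74.6] yaw 5.8 F [-6.   1.7 22.3] mom [0.23 1.34 0.01] w 1.0 q [-0.45  0.6   1.74 -0.    0.8   1.02]
```

22 N at the expected height means the lever is at its stop. I'll retreat and check.

Request:
servo_tool --deltas '[[[0,0,-10],[0,0,0]],[[0,0,-40],[0,0,0]],[[0,0,-80],[0,0,0]],[[-20,20,-110],[0,0,0]],[[-50,50,-110],[0,0,0]]]'

```text
t: 17.72
ee_pos: [516.9, -307.0, 188.7]
orientation: [3.133, 0.165, 0.012]
ft_force: [1.4, -0.6, -0.3]
width: 0.7
grasp_force: 0.0
```

Request:
servo_tool --deltas '[[[-35,20,0],[0,0,0]],[[-70,40,0],[0,0,0]],[[-105,60,0],[0,0,0]],[[-105,60,0],[0,0,0]]]'

```text
t: 18.05
ee_pos: [409.0, -379.2, 182.1]
orientation: [-3.136, -0.152, 0.005]
ft_force: [0.2, 0.2, 0.0]
width: 0.1
grasp_force: 0.0
```

```bash
python3 see.py 532 -20.5; python3 go.py; python3 - <<'E'
from h import *
from workcell import get_image
fr=[]
for n in("top","scene"):
    p=get_image(n); c=proj(p,[560,-120,50])[0].astype(int); fr.append(cv2.resize(p["frame"][c[1]-70:c[1]+70,c[0]-70:c[0]+70],(400,400),interpolation=cv2.INTER_CUBIC))
cv2.imwrite("pics/d.png",np.hstack(fr))
E
```

```text
top [532.9 -21.6] 56.0 local [[-0.3 -0.5]] ellipse [array([531.62772759, -23.45021782]), (110.93699645996094, 114.91918182373047)]
scene [530.8 -20.3] 60.0 local [[ 0.2 -0.5]] ellipse [array([538.15352576, -27.99844837]), (110.7405014038086, 123.67462921142578)]
t 18.15 pos [ 412.9 -377.4  182.5] yaw 5.6 F [-0.2  0.3  0.3] mom [0.03 0.1  0.03] w 0.5 q [-0.76  0.38  1.81  0.    0.96  0.71]
```

View pics/d.png

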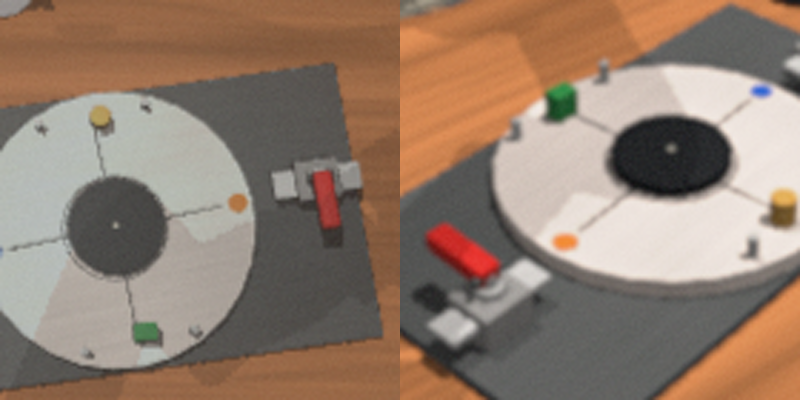

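```bash
python3 - <<'E'
from h import *
from workcell import get_image
for n in("top","scene"):
    p=get_image(n); w=warp(p,(565,-250),73,80,4).astype(int); m=(w[...,2]-w[...,1]>70)&(w[...,2]-w[...,0]>60)
    k,_=cv2.findContours(m.astype(np.uint8),0,1); k=max(k,key=cv2.contourArea); r=cv2.minAreaRect(k)
    vx,vy,_,_=cv2.fitLine(k,2,0,.01,.01).ravel(); print(n,r,"line deg from -x",np.degrees(np.arctan2(vx,vy)))
    l=warp(p,(590,-248),46,110,4); g=cv2.cvtColor(l,cv2.COLOR_BGR2GRAY); k,_=cv2.findContours((g>150).astype(np.uint8),0,1)
    print([(np.round(cv2.minAreaRect(c)[0]),cv2.contourArea(c),round(cv2.minAreaRect(c)[2],1)) for c in k if 1500<cv2.contourArea(c)<20000])
E
```

```text
top ((336.1547546386719, 331.1944885253906), (249.65048217773438, 81.12318420410156), 80.10173797607422) line deg from -x 9.7467985
[(array([295., 469.]), 8732.5, 81.1)]
scene ((342.03411865234375, 329.50262451171875), (299.85797119140625, 111.90512084960938), 83.0656509399414) line deg from -x 4.5118356
[(array([850., 754.]), 3598.0, 90.0), (array([776., 371.]), 1511.0, 37.9), (array([606., 387.]), 10836.5, 81.4), (array([788.,  28.]), 4664.5, 90.0)]
```

```bash
python3 -c "
from workcell import close_job; print(close_job())"
```

```text
the job is handed in; nothing more can be done
None
```

The job is handed in: the disc measured about 0.5 mm from the ring's centre after two blue and two orange taps, the bolt was turned to its stop and then the lever folded down to its stop; the judge's result was not shown.

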